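Turn the sherd rest until its fins drop into the stand

TASK

One of the two T-shaped sherd rests has not gone home in its stand: it stands proud, with its three fins sitting on top of the socket wall. Turn it until the fins meet the slots and let it down fully home and upright, then let go. Leave the other rest, which is already home, as it is.

Things in the scene. Friction and masses are not known exactly. Their poses are not given: they have to be found in the camera images.
- loose_rest: T-shaped rest standing proud, 0.25 kg. Origin: foot of its steel stem (36 mm dia. to z=50, thinner neck above); z up. Wooden bar 76 mm along y, 18 wide along x, z=72 to 98 (studs to 107): grip its middle, jaws closing along x, at z=87. Three fins at 0, 120, 240 deg from +x (one square to the bar), 7 mm thick, to 39 mm from the axis, z=22 to 46, now on stand_1's wall; must turn and sink 26 mm.
- stand_1: Grey stand under the loose rest, fixed. Origin: centre of its underside, z up. Base 116 mm dia., 10 thick; round socket 84 mm dia., top z=58, bore 40 mm dia. with floor at z=10. Three slots 24 mm wide through the wall, from its top to z=30, at 0, 120, 240 deg from +x. Home: foot on the bore floor, fins in the slots, 2 mm below the wall's top.
- home_rest: Identical rest, loose, already home in stand_2, so 26 mm lower than the other; leave it. Same origin and axes. (Of the loose rest: its stem starts 22 mm deep in its bore; its fins start 30 to 60 deg from the nearest slots; any fin may enter any slot, so turn either way; about 12 deg off still drops in.)
- stand_2: Identical stand, fixed, holding the home rest. Same origin and axes. The stands' centres are at least 130 mm apart.

How it is judged (in metres and radians):
At the end, for the whole second after the job is handed in: The loose rest is home in stand_1: its foot within 6 mm of the bore floor, within 10 mm of the bore's axis, upright within 8 degrees, at rest; the other rest is still home in stand_2, its foot less than 6 mm above the bore floor and within 10 mm of its axis (z of loose_rest in the frame of stand_1 between 0.004 and 0.016 m and horizontal distance between loose_rest and stand_1 below 0.01 m and angle between loose_rest's own z axis and vertical below 0.15 rad and linear speed of loose_rest below 0.02 m/s and z of home_rest in the frame of stand_2 below 0.016 m and horizontal distance between home_rest and stand_2 below 0.01 m); the robot touches nothing.
It fails at once if the rest that was already home is lifted, pushed or turned out of place by more than 15 mm (distance of home_rest from where it was at the start of the episode above 0.015 m).
It also fails if it takes over 40 s, if anything falls off the work surface, if the arm or the gripper's body presses on something with over 40 N, if the wrist force passes 120 N, or if a joint passes its speed limit or range.

ROBOT

A 6-joint arm with a two-finger parallel gripper is mounted at the origin on the work surface; the furniture and walls round the work are solid. World frame = base frame: x ahead of the robot, y to its left, z up, the work surface at z = 0. Lengths are in m, angles in degrees, forces in N, time in s.
With the tool pointing down it reaches from about 0.4 to 0.825 m from the base axis. Payload 7 kg.
Tool frame: the origin (TCP) lies midway between the tips of the shut fingers; the grasp point (between the pads) lies 19 mm behind it; z points along the fingers, y is the line along which they close (so a half turn about z gives the same grasp; the last joint's range is limited). The gripper opens to 88 mm and grips with 3 to 60 N. Pads are 19 mm wide; open, the fingers measure 130 mm over their backs; the gripper's body (78 mm by 193 mm) begins 47 mm behind the grasp point.
Start: joints at [93.111, 20.546, 0.682, 0, -70.136, -16.507], TCP at [0.156, 0.657, 0.227] pointing down, gripper open.
Joint ranges: [-176.03, 176.03], [-82.01, 121.73], [-58.28, 71.71], [-173.87, 95.51], [-174.79, -0.11], [-173.66, 173.66]. Speed limits (degrees/s): [136.94, 136.94, 172.46, 180, 180, 180].

INTERFACE

Orientations are given as [roll, pitch, yaw] about the fixed x, y, z axes, in that order (R = Rz(yaw) Ry(pitch) Rx(roll)).
In Python, from plant import telemetry, viewer, workorder gives the robot as it stands. The module is installed in compiled form; this text tells all that it offers.
- The arm moves only by the tool carry_out, never from a script. Its argument "rows" is a list of rows, each a list of 6 numbers: the shift along the tool's x, y, z in m, then the turn, a rotation vector about the tool's x, y, z in rad. In form: [[tx, ty, tz, ax, ay, az], ...]. A call has 1 to 8 rows; each row is the pose to reach, as a shift and turn from the pose commanded when the call began, along the tool's axes at that moment; what a row does not reach only later rows make up. A row lasts 1/8 s, in which the tool goes at most 62.5 mm and 10.7 degrees, less where a joint would pass 70% of its speed; a pose out of reach is approached as far as the arm can. A call with a gripper value outside its range is refused whole. "grip" is the gripper's target within -1 to 1 (fully open at 1, half-way at 0, shut at -1), set as the call begins (left out, the last holds). The fingers move at their own pace and stop on an object; the grip force is fixed at half the most. Time passes only in rows, so rows that repeat a pose let the fingers close. It gives the time, the measured TCP pose, the force, the opening and the grip force at its end, in the units of the state.
- telemetry.get_obs(): the state, without advancing time (a new reading comes with each control period).
- viewer.snapshot(name): name is "scene" or "side" or "wrist"; returns the picture (480x640x3 uint8, red, green, blue); there is no depth.
- viewer.camera_info(name): a dict with "intrinsics" (3x3 intrinsics, pixels), "extrinsics" (4x4, takes a point from camera to world coordinates); the wrist camera has in their place "tool_from_camera" (4x4, takes a point from camera to tool coordinates, whose origin is the TCP and whose axes are the flange's). Camera axes: x right, y down, z forward; pixel columns grow to the right and rows downward; lengths in m; the calibration is good to about 2 mm. A picture is of the moment at which its call begins: read the wrist's pose just before it. camera_info takes no time and is no camera call.
- workorder.close_job(): hands the job in; it is judged then, once.
The state is a dict: "clock": time; "joint_pos": joint angles; "qvel": joint speeds; "tau": joint torques, N m; "tool_pos": TCP position; "orientation": TCP orientation; "force": force on the tool from outside, world axes, zero at the start; "moment": the same for the moment, N m; "opening": finger opening in m; "gripper_force": force on a finger pad.
Only numpy, scipy, OpenCV 4.12 (cv2) and the standard library are available. Lean on these libraries where they do the work, as an engineer would, in place of code of your own. Each camera call takes 0.05 s, during which the arm holds its last target. There are 200 camera calls.

## Working session

There is one attempt and no reset: what is moved stays moved. The work goes in short steps, Python scripts to look and compute and a tool call to move; the robot and the scene stay as the last step left them, time stands still between calls to the robot, and variables do not carry over. Pictures are saved under pics/ and viewed, at most 10 in all, crops included, and the job is handed in when it is done.

Besides the shell and the picture viewer there is one more tool, called after "Request:" by a JSON object that holds its "api" and its "payload". carry_out: Moves the arm, as the interface text tells. Its arguments: {"type":"object","properties":{"rows":{"type":"array"},"grip":{"type":"number"}},"required":["rows"]}

```bash
mkdir -p pics; python3 - <<'E'
from plant import telemetry, viewer
import cv2, numpy as np
np.set_printoptions(precision=4,suppress=True)
print(telemetry.get_obs())
ims=[viewer.snapshot(n) for n in("scene","side","wrist")]
for n,i in zip(("scene","side","wrist"),ims):
    cv2.imwrite(f"pics/{n}0.png",i[:,:,::-1]); print(n,viewer.camera_info(n))
E
```

```text
{'clock': 0.0, 'joint_pos': array([ 93.113 ,  20.5919,   0.633 ,  -0.0203, -70.1353, -16.5079]), 'qvel': array([-0.0163,  0.0491, -0.0353,  0.059 ,  0.0555, -0.06  ]), 'tau': array([  0.0015, -58.2717,  29.3052,   6.9972,   0.0068,  -0.0001]), 'tool_pos': array([0.1563, 0.6562, 0.2256]), 'orientation': array([179.9043,  -0.0085, -13.4018]), 'force': array([-0.3548,  0.2213, -0.054 ]), 'moment': array([-0.024 , -0.0199,  0.0188]), 'gripper_force': 0.0, 'opening': 0.0876715015058513}
scene {'intrinsics': array([[623.6428,   0.    , 309.7404],
       [  0.    , 623.6428, 242.081 ],
       [  0.    ,   0.    ,   1.    ]]), 'extrinsics': array([[-0.5643, -0.5391,  0.6253, -0.0744],
       [-0.8254,  0.3842, -0.4137,  0.4066],
       [-0.0173, -0.7495, -0.6617,  0.6732],
       [ 0.    ,  0.    ,  0.    ,  1.    ]])}
side {'intrinsics': array([[569.7358,   0.    , 313.8354],
       [  0.    , 569.7358, 236.466 ],
       [  0.    ,   0.    ,   1.    ]]), 'extrinsics': array([[-0.8978, -0.3622,  0.2507,  0.2901],
       [-0.4405,  0.7361, -0.514 ,  0.4956],
       [ 0.0016, -0.5718, -0.8204,  0.8024],
       [ 0.    ,  0.    ,  0.    ,  1.    ]])}
wrist {'intrinsics': array([[387.9049,   0.    , 321.2222],
       [  0.    , 387.9049, 241.4602],
       [  0.    ,   0.    ,   1.    ]]), 'tool_from_camera': array([[-0.0002, -0.957 , -0.2899,  0.0794],
       [ 1.    , -0.0002, -0.0001, -0.0006],
       [ 0.    , -0.2899,  0.957 , -0.1587],
       [ 0.    ,  0.    ,  0.    ,  1.    ]])}
```

View pics/scene0.png

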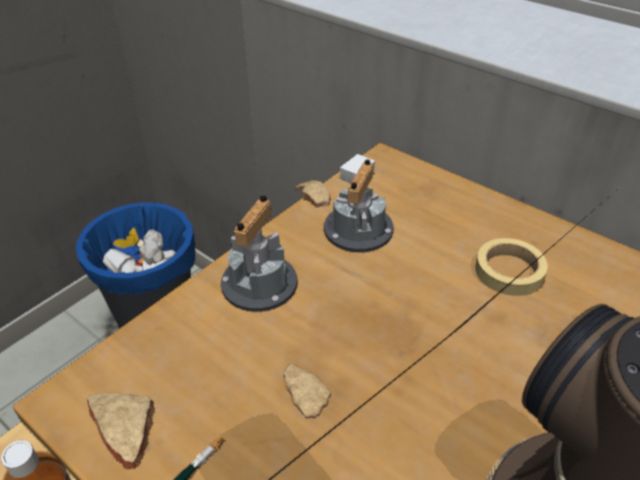

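View pics/side0.png

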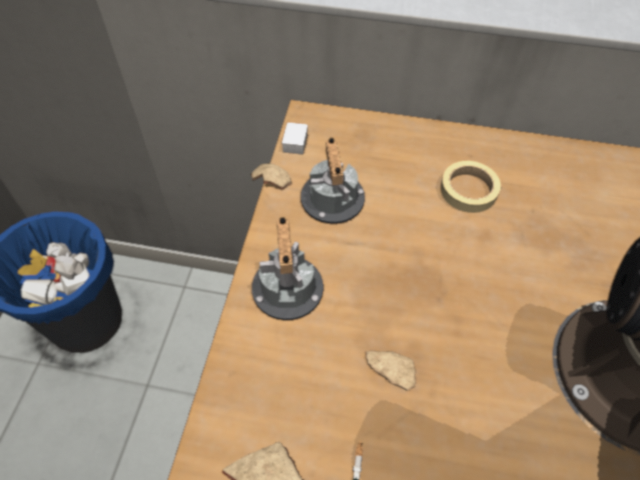

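The nearer, taller rest is the loose one: its studs are at about (263,199) and (240,228) in the scene view and (282,220) and (286,259) in the side view. Its base is at about (259,283) in scene and (288,289) in side.

```bash
cat > h.py <<'E'
import numpy as np, cv2
from plant import telemetry, viewer
from scipy.spatial.transform import Rotation as R
np.set_printoptions(precision=4,suppress=True)
def cam(n,obs=None):
    c=viewer.camera_info(n)
    if n!="wrist": return c["intrinsics"],c["extrinsics"]
    T=np.eye(4);T[:3,:3]=R.from_euler("xyz",obs["orientation"],degrees=True).as_matrix();T[:3,3]=obs["tool_pos"]
    return c["intrinsics"],T@c["tool_from_camera"]
def ray(c,p,z):
    K,E=c; d=E[:3,:3]@np.linalg.solve(K,[*p,1.]); return E[:3,3]+d*(z-E[2,3])/d[2]
def tri(c1,p1,c2,p2):
    M=[]
    for (K,E),p in((c1,p1),(c2,p2)):
        P=K@np.linalg.inv(E)[:3]; M+=[p[0]*P[2]-P[0],p[1]*P[2]-P[1]]
    v=np.linalg.svd(np.array(M))[2][-1]; return v[:3]/v[3]
def proj(c,X):
    K,E=c; q=K@(np.linalg.inv(E)@np.append(X,1))[:3]; return q[:2]/q[2]
E
python3 - <<'E'
from h import *
s,d=cam("scene"),cam("side")
print("studs",tri(s,(263,199),d,(282,220)),tri(s,(240,228),d,(286,259)))
print("home studs",tri(s,(371,162),d,(332,141)),tri(s,(355,178),d,(338,171)))
print("base loose",ray(s,(259,283),.01),ray(d,(288,289),.01),"home",ray(s,(359,229),.01),ray(d,(333,197),.01))
a=cv2.imread("pics/scene0.png")[180:320,200:320];b=cv2.imread("pics/side0.png")[200:340,230:350]
cv2.imwrite("pics/c1.png",cv2.resize(np.hstack([a,b]),None,fx=3.3,fy=3.3,interpolation=cv2.INTER_CUBIC))
E
```

```text
studs [0.5483 0.0722 0.1354] [0.5115 0.1301 0.1358]
home studs [ 0.5621 -0.1334  0.1069] [ 0.5185 -0.0647  0.1271]
base loose [0.5198 0.1063 0.01  ] [0.5242 0.1089 0.01  ] home [ 0.532  -0.0922  0.01  ] [ 0.5393 -0.0929  0.01  ]
```

View pics/c1.png

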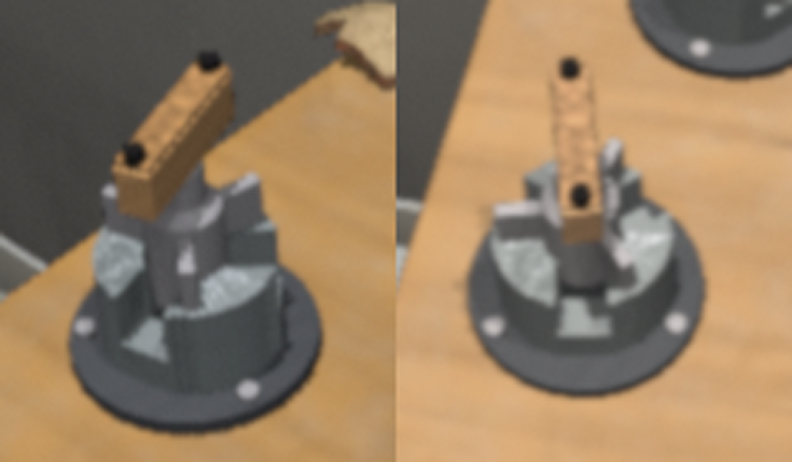

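The crop shows three fins on the wall and a slot at the front. In full-image side pixels, the fins are near (266,264), (296,247) and (299,276) and the slot floor is near (287,297). In the scene view, one fin is near (273,239) and the slot floor near (244,283).

```bash
python3 - <<'E'
from h import *
s,d=cam("scene"),cam("side")
c=np.array([.524,.104])
for n,q,p,z in(("fin",d,(266,263),.082),("fin",d,(296,245),.082),("fin",d,(300,276),.082),("fin",s,(276,235),.082),("slot",d,(287,297),.03),("slot",s,(244,283),.03)):
    v=ray(q,p,z)[:2]-c; print(n,v,np.hypot(*v),np.degrees(np.arctan2(v[1],v[0])))
# move in tool axes to hover
o=telemetry.get_obs(); Rt=R.from_euler("xyz",o["orientation"],degrees=True).as_matrix()
print(Rt.T@(np.array([.526,.103,.30])-o["tool_pos"]))
E
```

```text
fin [0.029  0.0151] 0.03271807498530098 27.501603105914
fin [ 0.0036 -0.0335] 0.03369962706842473 -83.79648804159324
fin [-0.0267  0.0128] 0.029653943593283005 154.36989038828108
fin [ 0.0014 -0.0358] 0.035787382170164875 -87.67806293976307
slot [-0.0109  0.0278] 0.029852559343707365 111.31408932622938
slot [-0.0094  0.0292] 0.03068941178946657 107.89957189741952
[ 0.4878  0.4526 -0.0735]
```

Request:
{"api": "carry_out", "payload": {"rows": [[0.06,0.055,-0.05,0,0,0.1],[0.12,0.11,-0.0735,0,0,0.2],[0.18,0.167,-0.0735,0,0,0.3],[0.24,0.223,-0.0735,0,0,0.4],[0.3,0.278,-0.0735,0,0,0.5],[0.36,0.334,-0.0735,0,0,0.6],[0.42,0.39,-0.0735,0,0,0.7],[0.488,0.453,-0.0735,0,0,0.77]], "grip": 1}}

```text
clock: 1.15
tool_pos: [0.427, 0.2506, 0.2989]
orientation: [-180.0, 0.0, -57.6]
force: [1.4, 0.7, 0.8]
opening: 0.0872
gripper_force: 0.0
```

Request:
{"api": "carry_out", "payload": {"rows": [[0,0,0,0,0,0],[0,0,0,0,0,0],[0,0,0,0,0,0],[0,0,0,0,0,0]]}}

```text
clock: 1.65
tool_pos: [0.4258, 0.2535, 0.2986]
orientation: [180.0, -0.0, -57.4]
force: [0.2, -0.5, -0.9]
opening: 0.0878
gripper_force: 0.0
```

```bash
python3 - <<'E'
from h import *
o=telemetry.get_obs();print(o["clock"],o["tool_pos"],o["orientation"],o["joint_pos"])
i=viewer.snapshot("wrist");cv2.imwrite("pics/w1.png",i[:,:,::-1])
w=cam("wrist",o); print(w)
E
```

```text
1.65 [0.4258 0.2535 0.2986] [179.9872  -0.0006 -57.3925] [ 53.5339   0.975  -14.4985  -0.0041 -74.5387 -20.9253]
(array([[387.9049,   0.    , 321.2222],
       [  0.    , 387.9049, 241.4602],
       [  0.    ,   0.    ,   1.    ]]), array([[-0.8425, -0.5156, -0.1561,  0.469 ],
       [-0.5387,  0.8062,  0.2445,  0.1877],
       [-0.0002,  0.2901, -0.957 ,  0.4573],
       [ 0.    ,  0.    ,  0.    ,  1.    ]]))
```

View pics/w1.png

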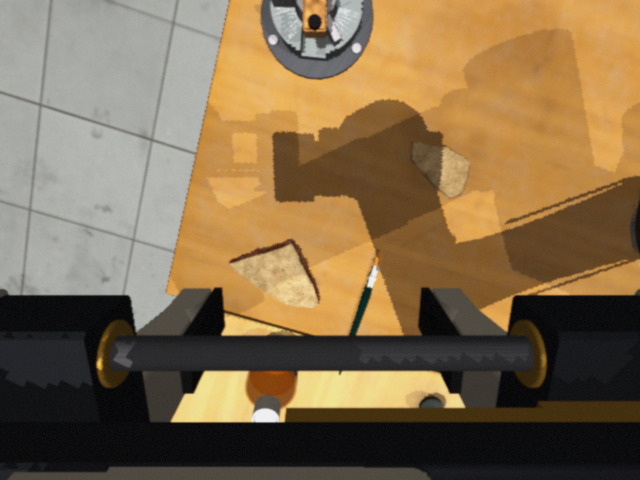

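The move stopped 0.18 m short because of the joint speed limit. The rest shows at the top, with a stud at (315,22). I'll advance 0.12 m and look again.

Request:
{"api": "carry_out", "payload": {"rows": [[0.06,-0.001,0,0,0,0],[0.12,-0.003,0,0,0,0],[0.12,-0.003,0,0,0,0],[0.12,-0.003,0,0,0,0],[0.12,-0.003,0,0,0,0],[0.12,-0.003,0,0,0,0]]}}

```text
clock: 2.45
tool_pos: [0.4929, 0.1539, 0.2988]
orientation: [-180.0, 0.0, -57.4]
force: [-1.1, -0.2, -0.8]
opening: 0.0876
gripper_force: 0.0
```

```bash
python3 - <<'E'
from h import *
o=telemetry.get_obs();print(o["clock"],o["tool_pos"],o["orientation"],o["joint_pos"])
i=viewer.snapshot("wrist");w=cam("wrist",o)
np.savez("w2.npz",K=w[0],E=w[1])
p=proj(w,(.526,.103,.1)); print(p)
x,y=max(0,int(p[0])-100),max(0,int(p[1])-90); print(x,y)
cv2.imwrite("pics/w2.png",cv2.resize(np.ascontiguousarray(i[y:y+190,x:x+200,::-1]),None,fx=3,fy=3,interpolation=cv2.INTER_CUBIC))
E
```

```text
2.45 [0.4929 0.1539 0.2988] [-179.9866    0.0041  -57.4036] [ 39.1422   3.0752 -12.2681  -0.0026 -74.6429  -6.5451]
[321.9449 144.8823]
221 54
```

View pics/w2.png

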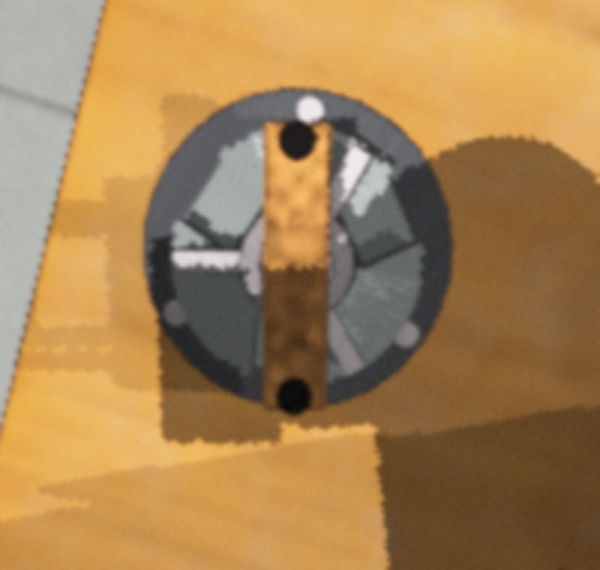

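The studs are at crop (297,140) and (294,396), the fins at (205,259), (357,165) and (343,350), and the base bolts at (310,108), (407,335) and (176,312). The bolts sit midway between the slots. The right slot floor is near (385,225).

```bash
python3 - <<'E'
from h import *
f=np.load("w2.npz"); w=(f["K"],f["E"])
P=lambda x,y,z: ray(w,(x/3+221,y/3+54),z)[:2]
a,b=P(297,140,.143),P(294,396,.143); m=(a+b)/2
print("studs",a,b,"mid",m,"len",np.hypot(*(a-b)),"ang",np.degrees(np.arctan2(*(b-a)[::-1])))
B=[P(*q,.012) for q in((310,108),(407,335),(176,312))]
c=np.mean(B,0);print("bolt centre",c,"rim centre",P(299,249,.01))
for q in B: v=q-c;print("bolt",np.hypot(*v),np.degrees(np.arctan2(v[1],v[0])),"slot mod120",(np.degrees(np.arctan2(v[1],v[0]))+60)%120)
for q in((205,259),(357,165),(343,350)):
    v=P(*q,.082)-c; print("fin",np.hypot(*v),np.degrees(np.arctan2(v[1],v[0]))%120)
v=P(385,225,.03)-c; print("slot",np.hypot(*v),np.degrees(np.arctan2(v[1],v[0]))%120)
o=telemetry.get_obs(); Rt=R.from_euler("xyz",o["orientation"],degrees=True).as_matrix()
print(Rt.T@(np.append(m,.123-.019)-o["tool_pos"]))
E
```

```text
studs [0.5461 0.0744] [0.5117 0.1298] mid [0.5289 0.1021] len 0.06523527453395181 ang 121.81871564241092
bolt centre [0.5287 0.1021] rim centre [0.5293 0.1003]
bolt 0.05075537280401296 -62.44229886501908 slot mod120 117.55770113498092
bolt 0.050747182959502826 176.98861153749866 slot mod120 116.98861153749866
bolt 0.05031410268201247 57.28125619226031 slot mod120 117.28125619226032
fin 0.028760014682752386 30.565367155298777
fin 0.0341807613473208 30.08394593997056
fin 0.03085645611346384 30.990199109526372
slot 0.03263991407685108 111.50353694432519
[ 0.0629 -0.0024  0.1948]
```

The wrist view agrees with the earlier estimate. The axis is at (0.529, 0.102), the fins are at 31° and the slots at 110–117° (mod 120), so the turn is about −38° in yaw. Now I'll descend and grip.

Request:
{"api": "carry_out", "payload": {"rows": [[0.04,-0.002,0,0,0,0],[0.063,-0.002,0.03,0,0,0],[0.063,-0.002,0.08,0,0,0],[0.063,-0.002,0.12,0,0,0],[0.063,-0.002,0.16,0,0,0.01],[0.063,-0.002,0.195,0,0,0.01],[0.063,-0.002,0.195,0,0,0.01],[0.063,-0.002,0.195,0,0,0.01]]}}

```text
clock: 3.5
tool_pos: [0.5297, 0.1015, 0.1051]
orientation: [-179.9, -0.0, -58.0]
force: [0.7, -0.9, 0.3]
opening: 0.0875
gripper_force: 0.0
```

Request:
{"api": "carry_out", "payload": {"rows": [[0,0,0,0,0,0],[0,0,0,0,0,0],[0,0,0,0,0,0],[0,0,0,0,0,0],[0,0,0,0,0,0],[0,0,0,0,0,0],[0,0,0,0,0,0],[0,0,0,0,0,0]], "grip": -1}}

```text
clock: 4.5
tool_pos: [0.529, 0.1009, 0.1037]
orientation: [-180.0, -0.0, -58.1]
force: [0.3, 0.1, -0.9]
opening: 0.0197
gripper_force: 30.0
```

Gripped on the bar, opening 19.7 mm. Next I'll lift 2 mm and turn −38° in yaw.

Request:
{"api": "carry_out", "payload": {"rows": [[0,0,-0.002,0,0,0.0],[0,0,-0.002,0,0,0.13],[0,0,-0.002,0,0,0.27],[0,0,-0.002,0,0,0.4],[0,0,-0.002,0,0,0.53],[0,0,-0.002,0,0,0.66],[0,0,-0.002,0,0,0.66],[0,0,-0.002,0,0,0.66]]}}

```text
clock: 5.5
tool_pos: [0.5287, 0.1007, 0.1055]
orientation: [180.0, -0.0, -95.7]
force: [0.2, -0.8, -2.9]
opening: 0.0197
gripper_force: 30.0
```

Request:
{"api": "carry_out", "payload": {"rows": [[0,0,0.002,0,0,0],[0,0,0.004,0,0,0],[0,0,0.006,0,0,0],[0,0,0.008,0,0,0],[0,0,0.008,0,0,0]]}}

```text
clock: 6.12
tool_pos: [0.5288, 0.1007, 0.0975]
orientation: [180.0, -0.0, -95.9]
force: [-0.1, 0.4, -3.5]
opening: 0.0199
gripper_force: 30.0
```

The fins have entered the slots: the rest is 6 mm below its proud height, with no contact force. I'll go down the rest of the way.

Request:
{"api": "carry_out", "payload": {"rows": [[0,0,0.004,0,0,0],[0,0,0.008,0,0,0],[0,0,0.012,0,0,0],[0,0,0.015,0,0,0],[0,0,0.018,0,0,0],[0,0,0.0195,0,0,0],[0,0,0.0195,0,0,0],[0,0,0.0195,0,0,0]]}}

```text
clock: 7.12
tool_pos: [0.529, 0.1008, 0.0783]
orientation: [-180.0, 0.0, -95.9]
force: [-1.5, 0.0, -3.3]
opening: 0.0199
gripper_force: 30.0
```

It is 25.4 mm down and hanging freely, so I'll let go and rise.

Request:
{"api": "carry_out", "payload": {"rows": [[0,0,0,0,0,0],[0,0,0,0,0,0],[0,0,0,0,0,0],[0,0,0,0,0,0],[0,0,0,0,0,0],[0,0,0,0,0,0]], "grip": 1}}

```text
clock: 7.88
tool_pos: [0.5289, 0.1008, 0.0782]
orientation: [-180.0, -0.0, -95.9]
force: [0.2, 0.3, -0.7]
opening: 0.0741
gripper_force: 0.0
```

Request:
{"api": "carry_out", "payload": {"rows": [[0,0,-0.03,0,0,0],[0,0,-0.07,0,0,0],[0,0,-0.12,0,0,0],[0,0,-0.17,0,0,0],[-0.05,0,-0.2,0,0,0],[-0.06,0,-0.2,0,0,0],[-0.06,0,-0.2,0,0,0],[-0.06,0,-0.2,0,0,0]]}}

```text
clock: 8.88
tool_pos: [0.5344, 0.1596, 0.277]
orientation: [179.9, -0.1, -95.9]
force: [0.6, -0.6, 1.0]
opening: 0.0878
gripper_force: 0.0
```

```bash
python3 - <<'E'
from h import *
o=telemetry.get_obs();print(o["clock"],o["tool_pos"],o["opening"])
a=viewer.snapshot("side")[110:330,220:380];w=viewer.snapshot("wrist");c=cam("wrist",o)
p=proj(c,(.529,.102,.07)).astype(int);print(p)
b=w[max(0,p[1]-110):,max(0,p[0]-80):][:220,:160]
b=cv2.copyMakeBorder(b,0,220-b.shape[0],0,160-b.shape[1],0)
cv2.imwrite("pics/f.png",cv2.resize(np.hstack([a,b])[:,:,::-1],None,fx=2.5,fy=2.5,interpolation=cv2.INTER_CUBIC))
d=cam("side");print(proj(d,(.529,.102,.117)))
E
```

```text
8.875 [0.5344 0.1596 0.277 ] 0.08783445597048449
[321 147]
[284.644  247.3144]
```

View pics/f.png

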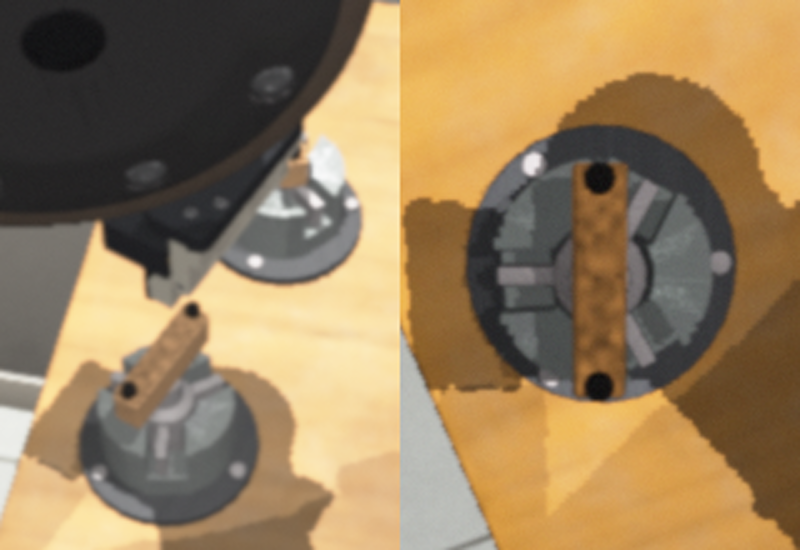

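The fins lie inside the slots with the rest upright. The stud midpoint in the side view is (284,250), against (285,247) predicted for home height. The other rest is untouched and the gripper is clear.

```bash
python3 -c "
from plant import workorder;print(workorder.close_job())"
```

```text
the job is handed in; nothing more can be done
None
```

The loose rest was turned about 38°, let down 26 mm home in stand_1 and released upright; the other rest was not touched, and the job was handed in at about 9 s (the hand-in gave no verdict).

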